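Shut and lock the hatch of a gel dark box

ROBOT

A 6-joint arm with a two-finger parallel gripper is mounted at the origin on a cart in front of the work surface, level with it; the furniture and walls round the work are solid. World frame = base frame: x ahead of the robot, y to its left, z up, the work surface at z = 0. Lengths are in mm, angles in rad, forces in N, time in s.
With the tool pointing down it reaches from about 250 to 800 mm from the base axis. Payload 3.9 kg.
Tool frame: the origin (TCP) lies between the finger pads; the fingertips stand 14 mm ahead of it and the grasp point (between the pads) lies 5 mm behind it; z points along the fingers, y is the line along which they close (so a half turn about z gives the same grasp; the last joint's range is limited). The gripper opens to 85 mm and grips with 20 to 120 N. Pads are 22 mm wide; open, the fingers measure 114 mm over their backs; the gripper's body (76 mm by 85 mm) begins 54 mm behind the grasp point. The pads swing forward as they close: fully open they stand 13 mm farther back than shut.
Start: joints at [1.258, 0.26, -0.138, 1.173, 0, 1.571], TCP at [161.55, 499.517, 245.304] pointing down, gripper open.
Joint ranges: [-2.78, 2.78], [-0.83, 1.72], [-1.28, 1.37], [-1.9, 2.12], [-1.57, 1.48], [-3.14, 3.14]. Speed limits (rad/s): [2.57, 2.57, 3.14, 3.14, 3.14, 3.14].

INTERFACE

Orientations are given as [roll, pitch, yaw] about the fixed x, y, z axes, in that order (R = Rz(yaw) Ry(pitch) Rx(roll)).
In Python, from plant import bot gives the robot as it stands.
- The arm moves only by the tool apply_moves, never from a script. Its argument "steps" is a list of rows, each an object with "slide": the shift along the world's x, y, z in cm, a list of three; "yaw": the turn about the world's z in rad; "gripper": the opening, from 0 (shut) to 1 (fully open). In form: [{"slide": [x, y, z], "yaw": yaw, "gripper": gripper}, ...]. A call has exactly 8 rows; each row is the pose to reach, as a shift and turn from the pose commanded when the call began; what a row does not reach only later rows make up. A row lasts 1/8 s, in which the tool goes at most 62.5 mm and 10.7 degrees, less where a joint would pass 70% of its speed; a pose out of reach is approached as far as the arm can. A call with a gripper value outside its range is refused whole. The fingers move at their own pace and stop on an object; "newtons" is the grip in N (left out, the last holds). Time passes only in rows, so rows that repeat a pose let the fingers close, or fill a call up. It gives the time, the measured TCP pose, the force, the opening and the grip force at its end, in the units of the state.
- bot.read_state(): the state, without advancing time (a new reading comes with each control period).
- bot.grab_frame(name): name is "scene" or "side" or "wrist"; returns (picture, depth): 400x640x3 uint8, blue, green, red; 400x640 float32, mm along the optical axis (not along the pixel's ray), 0 where there is no reading.
- bot.camera_info(name): a dict with "fx", "fy", "cx", "cy" (pixels), "D" ([k1, k2, p1, p2, k3] as OpenCV has them; the pictures are not rectified), "extrinsics" (4x4, takes a point from camera to world coordinates). Camera axes: x right, y up, looking along -z (the intrinsics and any distortion apply to the point x, -y, -z); pixel columns grow to the right and rows downward; lengths in mm; the calibration is good to about 2 mm. A picture is of the moment at which its call begins: read the wrist's pose just before it. camera_info takes no time and is no camera call; for the wrist camera it gives the pose at the moment of the call.
- bot.finish_job(): hands the job in; it is judged then, once.
The state is a dict: "time": time; "q": joint angles; "qd": joint speeds; "joint_efforts": joint torques, N m; "eef_pos": TCP position; "tcp_rot": TCP orientation; "wrist_force": force on the tool from outside, world axes, zero at the start; "moment": the same for the moment, N m; "finger_gap": finger opening in mm; "grasp_force": force on a finger pad.
Only numpy, scipy, OpenCV 4.12 (cv2) and the standard library are available. Lean on these libraries where they do the work, as an engineer would, in place of code of your own. Each camera call takes 0.05 s, during which the arm holds its last target. There are 200 camera calls.

TASK

Push the half-open sliding hatch of the low dark box fully shut with a fingertip. Then set a fingertip in the slot of each of its two quarter-turn fasteners, one after the other in either order, and turn it until it stops with its steel tongue across the edge of the hatch, so that the hatch is locked. Only push: grip and lift nothing, do not force the parts, do not turn a fastener while the hatch is open, and leave the vial, the timer and the beaker that stand right beside the box where they are.

Things in the scene. Friction and masses are not known exactly. Their poses are not given: they have to be found in the camera images.
- dark_box: Low grey bench instrument, fixed, 220 (x) x 340 (y) x 60 mm. Origin: centre of its underside; x away from its front (which faces the robot, with some yaw), y to its left. Flat top (deck) at z = 60 mm: aluminium hatch sliding along y on the far part, two fasteners on the near part, pivots at x = -36, y = +85 (left) and -35 mm (right). Nothing stands over 26 mm above the deck.
- hatch (a joint): Opening of the sliding hatch in m: 0 = shut against its stop, 0.085 = wide open; it shuts by moving along the box's +y. It stays where it is left; about 2 N of friction. The hatch is an aluminium plate 104 x 195 mm, its top 6 mm above the deck.
- hatch_push (a point): Middle of the outer (-y) face of the upright push flange at the hatch's -y end, 16 mm above the deck; it moves with the hatch. The flange is 76 mm long along the box's x, 4 mm thick, its top 26 mm above the deck. Push on this face along the box's +y. In front of the face (towards -y) lies the flat free deck.
- left_fastener (a joint): Angle in rad, counter-clockwise from above: 0 = open (black slotted arm points along the box's +y, steel tongue along -y); 1.571 = locked, at a hard stop (arm points along the box's -x, to the front; tongue along +x over the hatch's edge, its rim behind a steel keeper pin of the hatch). Stays where it is left; takes about 3 N at the slot.
- left_fastener_pivot (a point): Point on the turning axis (vertical) of the left fastener, 20 mm above the deck, level with the top of its arm. Hub of radius 14 mm, top 21 mm above the deck. The flat fan-shaped steel tongue opposite the arm reaches 38 mm from the axis.
- left_fastener_slot (a point): Centre of the mouth of the left finger slot, 45.5 mm from the axis, 20 mm above the deck; moves with the fastener. Slot: rectangular opening through the arm, 42 mm wide across the arm, 49 mm long along it, 5 mm walls standing 4 to 20 mm above the deck, free deck below, so a fingertip or the closed fingers can go 12 to 16 mm deep.
- right_fastener (a joint): Angle of the right fastener in rad, same sense and values as the left one's.
- right_fastener_pivot (a point): Point on the turning axis of the right fastener, as for the left one.
- right_fastener_slot (a point): Centre of the mouth of the right fastener's finger slot, as for the left one.
- vial: Loose brown vial with black cap, 32 mm across, 66 mm high, standing on the worktop just right of the box (another stands far off); origin under its centre. To be left alone.
- timer: Loose small white lab timer, 62 x 68 x 20 mm, lying on the worktop just right of the box, nearer its front (another lies far off); origin under its centre. To be left alone.
- beaker: Loose clear beaker, 55 mm across, 67 mm high, standing on the worktop behind the box; origin under its centre. To be left alone.

How it is judged:
By the outcome, as a careful person would: the job done as asked, in the order asked, and still so for the second after the job is handed in, with the robot touching nothing.
It also fails if it takes over 48 s, if anything falls off the work surface, if the arm or the gripper's body presses on something with over 40 N, if the wrist force passes 120 N, or if a joint passes its speed limit or range.

## Working session

There is one attempt and no reset: what is moved stays moved. The work goes in short steps, Python scripts to look and compute and a tool call to move; the robot and the scene stay as the last step left them, time stands still between calls to the robot, and variables do not carry over. Pictures are saved under pics/ and viewed, at most 10 in all, crops included, and the job is handed in when it is done.

Besides the shell and the picture viewer there is one more tool, called after "Call:" by a JSON object that holds its "api" and its "payload". apply_moves: Moves the arm, as the interface text tells. Its arguments: {"type":"object","properties":{"steps":{"type":"array","items":{"type":"object","properties":{"slide":{"type":"array","items":{"type":"number"}},"yaw":{"type":"number"},"gripper":{"type":"number"}}}},"newtons":{"type":"number"}},"required":["steps"]}

```bash
mkdir -p pics
cat > h.py <<'E'
import numpy as np,cv2
from plant import bot
def grab(n,f):
    ci=bot.camera_info(n); im,d=bot.grab_frame(n); cv2.imwrite('pics/'+f+'.png',im)
    np.savez('pics/'+f,im=im,d=d,E=ci['extrinsics'],K=[ci['fx'],ci['fy'],ci['cx'],ci['cy']],D=ci['D']); return im,d
def ray(f,px):
    z=np.load('pics/'+f+'.npz'); fx,fy,cx,cy=z['K']; K=np.array([[fx,0,cx],[0,fy,cy],[0,0,1.]])
    n=cv2.undistortPoints(np.array(px,float).reshape(-1,1,2),K,z['D']).reshape(-1,2)
    E=z['E']; v=np.c_[n[:,0],-n[:,1],-np.ones(len(n))]
    return E[:3,3],v@E[:3,:3].T
def onz(f,px,h):
    o,v=ray(f,px); return o+v*((h-o[2])/v[:,2])[:,None]
E
python3 - <<'E'
from h import *
for n in('scene','side','wrist'): grab(n,n+'0'); print(n,np.round(bot.camera_info(n)['extrinsics'],2).tolist())
s=bot.read_state();print({k:np.round(v,2).tolist() for k,v in s.items()})
cv2.imwrite('pics/all.png',np.vstack([cv2.imread('pics/scene0.png')]))
E
```

```text
scene [[0.88, 0.38, -0.29, 255.13], [-0.48, 0.69, -0.54, -876.76], [-0.01, 0.61, 0.79, 828.49], [0.0, 0.0, 0.0, 1.0]]
side [[0.96, 0.14, -0.26, 288.53], [-0.29, 0.48, -0.83, -1047.11], [0.01, 0.87, 0.5, 497.3], [0.0, 0.0, 0.0, 1.0]]
wrist [[0.31, -0.9, -0.31, 81.58], [0.95, 0.29, 0.1, 524.14], [-0.0, -0.32, 0.95, 372.44], [0.0, 0.0, 0.0, 1.0]]
{'time': 0.15, 'q': [1.26, 0.26, -0.14, 1.17, -0.0, 1.57], 'qd': [0.0, -0.0, 0.0, -0.0, -0.0, -0.0], 'joint_efforts': [-0.0, -40.6, 25.42, 0.01, -0.0, -0.0], 'eef_pos': [161.41, 499.05, 244.64], 'tcp_rot': [-3.14, 0.0, 2.83], 'wrist_force': [-0.5, -0.33, -0.66], 'moment': [-0.06, -0.06, -0.01], 'grasp_force': 0.0, 'finger_gap': 85.42}
```

View pics/scene0.png

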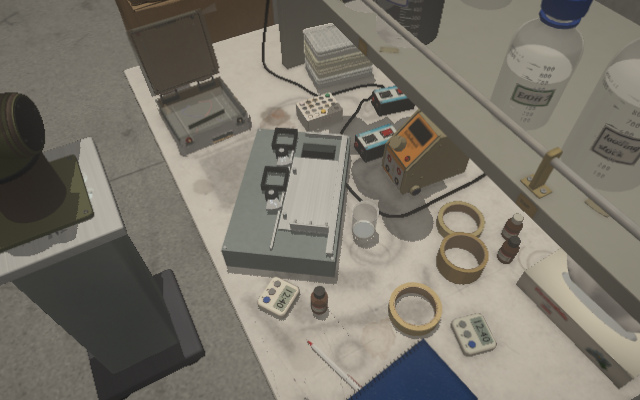

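View pics/side0.png

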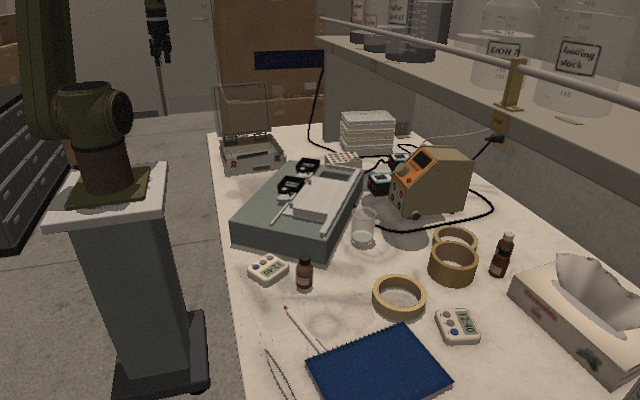

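The scene view shows the box with deck corners around (262,128), (350,135), (338,265), (226,250). The hatch is open towards the camera, with its flange near (310,228). The fastener arms are at (285,140) and (273,180), the vial at (319,300), the timer at (278,298) and the beaker at (364,222). A shelf runs along the far side.

Run:
```python
from h import *
im=cv2.imread('pics/scene0.png')[110:280,210:370]
cv2.imwrite('pics/c1.png',cv2.resize(im,None,fx=3.5,fy=3.5,interpolation=cv2.INTER_CUBIC))
print(np.round(onz('scene0',[[262,128],[350,135],[338,262],[226,248]],60)))
z=np.load('pics/scene0.npz')
o,v=ray('scene0',[[330,10],[400,80],[480,160],[300,110],[420,150],[364,210],[319,290]])
for p,vv in zip([[330,10],[400,80],[480,160],[300,110],[420,150],[364,210],[319,290]],v): print(p,np.round(o+vv*z['d'][p[1],p[0]]))
```

```text
[[ 518.  -86.   60.]
 [ 687. -208.   60.]
 [ 493. -490.   60.]
 [ 320. -358.   60.]]
[330, 10] [ 653. -171.  361.]
[400, 80] [ 652. -399.  358.]
[480, 160] [ 651. -592.  355.]
[300, 110] [634. -53.  40.]
[420, 150] [ 755. -372.  124.]
[364, 210] [ 610. -396.   39.]
[319, 290] [ 433. -527.   66.]
```

View pics/c1.png

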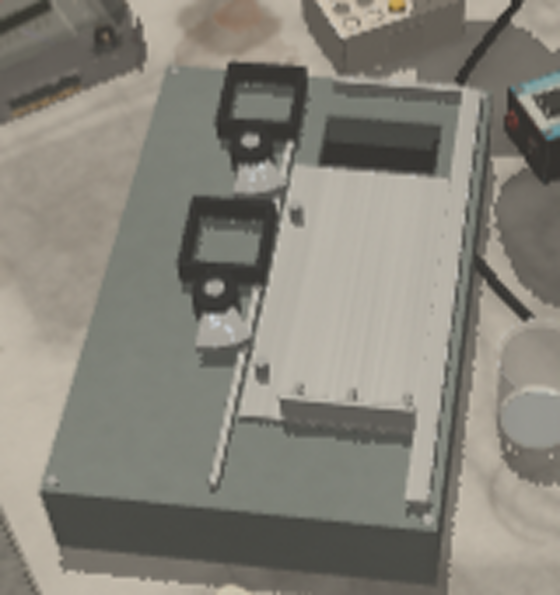

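Run:
```python
from h import *
c=lambda a:np.array(a,float)/3.5+[210,110]-0.35
P=onz('scene0',c([[170,67],[490,90],[437,530],[43,490]]),60)
L=np.array([[-110,170],[110,170],[110,-170],[-110,-170.]])
H=onz('scene0',c([[250,141],[215,288]]),81); 
print(np.round(P,1),np.round(H,1))
W=np.vstack([P[:,:2],H[:,:2]]);M=np.vstack([L,[[-36,85],[-36,-35]]])
a=M-M.mean(0);b=W-W.mean(0);th=np.arctan2((a[:,0]*b[:,1]-a[:,1]*b[:,0]).sum(),(a*b).sum())
R=np.array([[np.cos(th),-np.sin(th)],[np.sin(th),np.cos(th)]]);t=W.mean(0)-R@M.mean(0)
print(th,t,np.round(W-(M@R.T+t),1)); np.savez('box',R=R,t=t,th=th)
F=onz('scene0',c([[282,400],[413,407]]),86)
print('flange world',F,'box',(F[:,:2]-t)@R)
for n,m in {'L':(-36,85),'R':(-36,-35),'Lslot':(-36,130.5),'Lend':(-81.5,85),'Rslot':(-36,10.5),'Rend':(-81.5,-35)}.items(): print(n,np.round(R@m+t,1))
```

```text
[[ 508.7  -84.3   60. ]
 [ 685.9 -208.2   60. ]
 [ 488.5 -484.8   60. ]
 [ 311.6 -358.    60. ]] [[ 518.6 -192.2   81. ]
 [ 449.  -290.2   81. ]]
-0.6202291114879128 [ 498.64883    -283.38026002] [[ 0.8 -3.2]
 [-1.1  0.7]
 [-0.8  0.9]
 [ 1.3 -0.2]
 [-0.2  1.1]
 [-0.   0.7]]
flange world [[ 446.56083543 -384.63611851   86.        ]
 [ 507.59819182 -423.80391338   86.        ]] box [[  16.46573204 -112.67114859]
 [  88.89976372 -109.06752729]]
L [ 518.8 -193.3]
R [ 449.  -290.9]
Lslot [ 545.2 -156.3]
Lend [ 481.7 -166.8]
Rslot [ 475.5 -253.9]
Rend [ 412.  -264.5]
```

Run:
```python
from h import *
z=np.load('pics/scene0.npz');px=[[133,30],[175,12],[210,10],[218,70],[165,120],[180,150],[248,125],[200,90],[150,90],[285,60],[285,20],[330,30]]
o,v=ray('scene0',px)
for p,vv in zip(px,v): print(p,np.round(o+vv*z['d'][p[1],p[0]]))
```

```text
[133, 30] [337. 171. 229.]
[175, 12] [508. 575.  19.]
[210, 10] [620. 572.  -4.]
[218, 70] [502. 153.  75.]
[165, 120] [327.  71.  44.]
[180, 150] [328. -24.  24.]
[248, 125] [506. -15.  18.]
[200, 90] [442. 143.  40.]
[150, 90] [324. 148.  83.]
[285, 60] [700. 170.  26.]
[285, 20] [704. 159. 153.]
[330, 30] [814. 116. 114.]
```

Call:
{"api": "apply_moves", "payload": {"steps": [{"slide":[0,-1,6],"yaw":0,"gripper":0},{"slide":[1.5,-5,9.5],"yaw":-0.15,"gripper":0},{"slide":[3.2,-10.5,10],"yaw":-0.3,"gripper":0},{"slide":[5,-16,10],"yaw":-0.45,"gripper":0},{"slide":[6.8,-21.5,10],"yaw":-0.6,"gripper":0},{"slide":[8.6,-27,10],"yaw":-0.75,"gripper":0},{"slide":[10.4,-32.5,10],"yaw":-0.9,"gripper":0},{"slide":[12.2,-38,10],"yaw":-1.05,"gripper":0}]}}

```text
time: 1.15
eef_pos: [283.6, 117.8, 345.3]
tcp_rot: [3.141, -0.0, 1.775]
wrist_force: [2.2, 0.2, 0.2]
finger_gap: 0.2
grasp_force: 0.0
```

Call:
{"api": "apply_moves", "payload": {"steps": [{"slide":[1.8,-5.8,0],"yaw":-0.12,"gripper":0},{"slide":[3.6,-11.6,0],"yaw":-0.24,"gripper":0},{"slide":[5.4,-17.4,0],"yaw":-0.36,"gripper":0},{"slide":[7.2,-23.2,-1],"yaw":-0.48,"gripper":0},{"slide":[9,-29,-2],"yaw":-0.6,"gripper":0},{"slide":[10.8,-34.8,-3],"yaw":-0.72,"gripper":0},{"slide":[12.6,-40.4,-5],"yaw":-0.83,"gripper":0},{"slide":[14.4,-46,-7],"yaw":-0.83,"gripper":0}]}}

```text
time: 2.15
eef_pos: [427.8, -342.5, 274.5]
tcp_rot: [3.141, -0.0, 0.948]
wrist_force: [0.4, 0.8, 0.3]
finger_gap: 0.3
grasp_force: 0.0
```

Run:
```python
from h import *
grab('wrist','w1');s=bot.read_state();print(s['time'],s['eef_pos'],s['tcp_rot'],s['q'])
```

```text
2.2 [ 429.37957714 -348.71483638  270.10818163] [3.14142966 0.00368211 0.94478937] [-0.68006583  0.29970305 -0.01730819  1.25342338 -0.00366792  1.51673649]
```

View pics/w1.png

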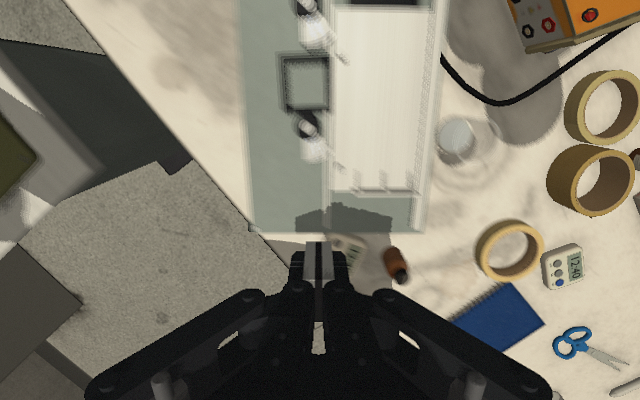

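The wrist view, blurred by motion, shows the hatch flange along (350,192)-(420,190) and the right slot at (305,83). The vial and timer lie below the box edge near (395,262) and (348,250).

Call:
{"api": "apply_moves", "payload": {"steps": [{"slide":[1.4,-5,-2],"yaw":0,"gripper":0},{"slide":[2.7,-9.5,-4],"yaw":0,"gripper":0},{"slide":[2.7,-9.5,-8],"yaw":0,"gripper":0},{"slide":[2.7,-9.5,-12],"yaw":0,"gripper":0},{"slide":[2.7,-9.5,-15],"yaw":0,"gripper":0},{"slide":[2.7,-9.5,-15],"yaw":0,"gripper":0},{"slide":[2.7,-9.5,-15],"yaw":0,"gripper":0},{"slide":[2.7,-9.5,-15],"yaw":0,"gripper":0}]}}

```text
time: 3.2
eef_pos: [455.6, -436.3, 127.3]
tcp_rot: [3.138, 0.001, 0.949]
wrist_force: [0.1, -0.9, 0.4]
finger_gap: 0.1
grasp_force: 0.0
```

Run:
```python
from h import *
grab('wrist','w2');s=bot.read_state();print(s['time'],s['eef_pos'],s['tcp_rot'],s['wrist_force'])
```

```text
3.25 [ 455.46449651 -436.28077128  127.16988559] [3.13835948e+00 4.89888525e-04 9.48847826e-01] [ 0.19250235 -0.05872954 -0.06122952]
```

View pics/w2.png

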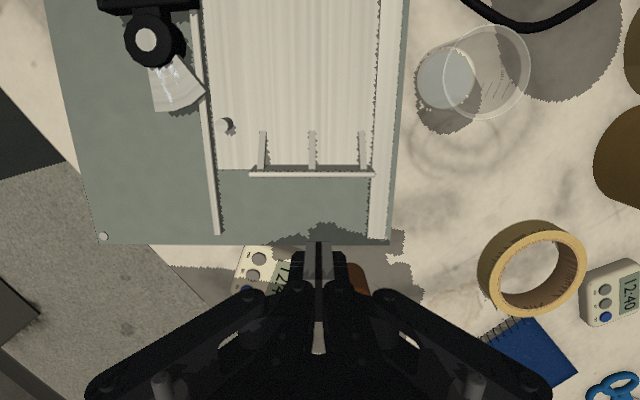

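The close view shows the flange's top edge from (249,175) to (374,177), the right hub top at (146,40) and the deck edge at row 243. The closed fingertips are at (318,250), in front of the flange face.

Run:
```python
from h import *
b=np.load('box.npz');R,t=b['R'],b['t']
F=onz('w2',[[249,176],[374,178]],86)[:,:2];Hh=onz('w2',[[146,40]],81)[:,:2];e=onz('w2',[[105,243],[385,243]],60)[:,:2]
for n,q in(('fl',F),('hub -36,-35',Hh),('edge y-170',e)): print(n,np.round((q-t)@R,1))
print('tcp',(bot.read_state()['eef_pos'][:2]-t)@R)
```

```text
fl [[  13.6 -112.1]
 [  87.3 -113.6]]
hub -36,-35 [[-38.4 -37.1]]
edge y-170 [[-106.9 -170.6]
 [ 103.5 -170.5]]
tcp [  53.72803297 -149.52174249]
```

Call:
{"api": "apply_moves", "payload": {"steps": [{"slide":[0,0,-2.2],"yaw":0,"gripper":0},{"slide":[0,0,-4.2],"yaw":0,"gripper":0},{"slide":[0,0,-4.2],"yaw":0,"gripper":0},{"slide":[0.6,0.8,-4.2],"yaw":0,"gripper":0},{"slide":[1.2,1.6,-4.2],"yaw":0,"gripper":0},{"slide":[1.7,2.4,-4.2],"yaw":0,"gripper":0},{"slide":[2.3,3.2,-4.2],"yaw":0,"gripper":0},{"slide":[2.7,3.8,-4.2],"yaw":0,"gripper":0}]}}

```text
time: 4.25
eef_pos: [482.4, -397.6, 83.9]
tcp_rot: [3.14, 0.001, 0.949]
wrist_force: [0.2, -2.8, 1.7]
finger_gap: -0.2
grasp_force: 1.3
```

Call:
{"api": "apply_moves", "payload": {"steps": [{"slide":[0.2,0.3,0],"yaw":0,"gripper":0},{"slide":[0.4,0.6,0],"yaw":0,"gripper":0},{"slide":[0.6,0.8,0],"yaw":0,"gripper":0},{"slide":[0.75,1.05,0],"yaw":0,"gripper":0},{"slide":[0.9,1.25,0],"yaw":0,"gripper":0},{"slide":[1.05,1.45,0],"yaw":0,"gripper":0},{"slide":[1.15,1.6,0],"yaw":0,"gripper":0},{"slide":[1.15,1.6,0],"yaw":0,"gripper":0}]}}

```text
time: 5.25
eef_pos: [493.1, -381.0, 83.1]
tcp_rot: [-3.141, -0.001, 0.949]
wrist_force: [-0.7, -0.6, 0.6]
finger_gap: -0.3
grasp_force: 0.5
```

Call:
{"api": "apply_moves", "payload": {"steps": [{"slide":[0.1,0.1,0],"yaw":0,"gripper":0},{"slide":[0.2,0.2,0],"yaw":0,"gripper":0},{"slide":[0.25,0.35,0],"yaw":0,"gripper":0},{"slide":[0.3,0.4,0],"yaw":0,"gripper":0},{"slide":[0.35,0.5,0],"yaw":0,"gripper":0},{"slide":[0.4,0.55,0],"yaw":0,"gripper":0},{"slide":[0.5,0.65,0],"yaw":0,"gripper":0},{"slide":[0.5,0.65,0],"yaw":0,"gripper":0}]}}

```text
time: 6.25
eef_pos: [498.0, -374.6, 83.2]
tcp_rot: [-3.141, -0.0, 0.949]
wrist_force: [-1.7, -0.9, 0.2]
finger_gap: -0.2
grasp_force: 0.7
```

Run:
```python
from h import *
grab('scene','s3');s=bot.read_state();print(s['time'],s['eef_pos'],s['wrist_force'])
im=cv2.imread('pics/s3.png')[110:280,210:370]
cv2.imwrite('pics/c3.png',cv2.resize(im,None,fx=3.5,fy=3.5,interpolation=cv2.INTER_CUBIC))
```

```text
6.3 [ 498.08689532 -374.69783053   83.24106427] [-1.6991851  -0.93951855 -0.13456251]
```

View pics/c3.png

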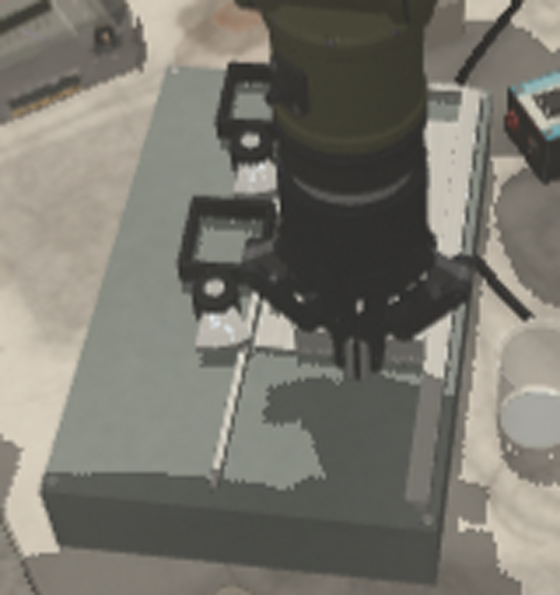

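The hatch has followed the finger and the flange is now near (360,350) in the crop, but a strip of the opening still shows at (445,100). There is no stop force yet, so I keep pushing slowly.

Call:
{"api": "apply_moves", "payload": {"steps": [{"slide":[0.1,0.15,0],"yaw":0,"gripper":0},{"slide":[0.2,0.3,0],"yaw":0,"gripper":0},{"slide":[0.3,0.45,0],"yaw":0,"gripper":0},{"slide":[0.4,0.55,0],"yaw":0,"gripper":0},{"slide":[0.5,0.7,0],"yaw":0,"gripper":0},{"slide":[0.6,0.8,0],"yaw":0,"gripper":0},{"slide":[0.6,0.8,0],"yaw":0,"gripper":0},{"slide":[0.6,0.8,0],"yaw":0,"gripper":0}]}}

```text
time: 7.3
eef_pos: [504.6, -367.0, 83.5]
tcp_rot: [3.141, -0.001, 0.949]
wrist_force: [-0.6, -0.3, -1.4]
finger_gap: 0.1
grasp_force: 0.4
```

Call:
{"api": "apply_moves", "payload": {"steps": [{"slide":[0.1,0.15,0],"yaw":0,"gripper":0},{"slide":[0.2,0.3,0],"yaw":0,"gripper":0},{"slide":[0.3,0.45,0],"yaw":0,"gripper":0},{"slide":[0.4,0.55,0],"yaw":0,"gripper":0},{"slide":[0.5,0.7,0],"yaw":0,"gripper":0},{"slide":[0.6,0.8,0],"yaw":0,"gripper":0},{"slide":[0.6,0.8,0],"yaw":0,"gripper":0},{"slide":[0.6,0.8,0],"yaw":0,"gripper":0}]}}

```text
time: 8.3
eef_pos: [510.2, -358.7, 83.3]
tcp_rot: [-3.141, -0.001, 0.949]
wrist_force: [0.2, -1.5, 0.2]
finger_gap: -0.0
grasp_force: 0.4
```

Run:
```python
from h import *
grab('wrist','w4');s=bot.read_state();print(s['time'],s['eef_pos'],s['wrist_force'])
```

```text
8.35 [ 510.13223302 -358.63812764   83.23490962] [-0.11223043 -0.19931435  0.20548161]
```

View pics/w4.png

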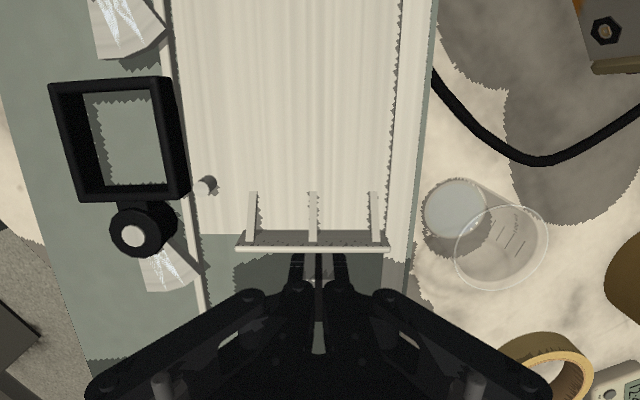

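The closed fingers (tips at about (318,258)) are against the flange (row 246). The right hub is at (133,235) and the keeper pin at (208,185).

Run:
```python
from h import *
b=np.load('box.npz');R,t=b['R'],b['t']
f=lambda n,p,z:print(np.round((onz(n,p,z)[:,:2]-t)@R,1))
f('w4',[[236,250],[388,250],[208,185]],86);f('w4',[[205,192]],70);f('w4',[[133,235]],81);f('w2',[[228,125]],72)
print((bot.read_state()['eef_pos'][:2]-t)@R)
```

```text
[[ 14.2 -41.8]
 [ 86.7 -41.9]
 [  4.7  -9.4]]
[[ -3.5 -17.9]]
[[-38.5 -36.6]]
[[ -0.2 -83.9]]
[ 53.08606469 -54.56633503]
```

Call:
{"api": "apply_moves", "payload": {"steps": [{"slide":[0.1,0.15,0],"yaw":0,"gripper":0},{"slide":[0.2,0.3,0],"yaw":0,"gripper":0},{"slide":[0.3,0.45,0],"yaw":0,"gripper":0},{"slide":[0.4,0.55,0],"yaw":0,"gripper":0},{"slide":[0.45,0.6,0],"yaw":0,"gripper":0},{"slide":[0.45,0.6,0],"yaw":0,"gripper":0},{"slide":[0.45,0.6,0],"yaw":0,"gripper":0},{"slide":[0.45,0.6,0],"yaw":0,"gripper":0}]}}

```text
time: 9.35
eef_pos: [511.4, -356.8, 83.3]
tcp_rot: [-3.141, 0.01, 0.946]
wrist_force: [-8.6, -11.2, 1.5]
finger_gap: 0.2
grasp_force: 7.2
```

The force rose to 14 N with only 2 mm of motion, so the hatch is at its stop. I back off, lift, and go above the right slot.

Call:
{"api": "apply_moves", "payload": {"steps": [{"slide":[-0.9,-1.2,0],"yaw":0,"gripper":0},{"slide":[-0.9,-1.2,3],"yaw":0,"gripper":0},{"slide":[-0.9,-1.2,5],"yaw":0,"gripper":0},{"slide":[-2.5,3.5,5],"yaw":0,"gripper":0},{"slide":[-4.1,8,5],"yaw":0,"gripper":0},{"slide":[-4.1,9.9,5],"yaw":0,"gripper":0},{"slide":[-4.1,9.9,5],"yaw":0,"gripper":0},{"slide":[-4.1,9.9,5],"yaw":0,"gripper":0}]}}

```text
time: 10.35
eef_pos: [474.7, -255.0, 133.5]
tcp_rot: [3.14, -0.0, 0.949]
wrist_force: [0.4, -0.1, 0.8]
finger_gap: -0.2
grasp_force: 0.0
```

Run:
```python
from h import *
s=bot.read_state();print(s['time'],s['eef_pos'],s['wrist_force'])
grab('wrist','w5');grab('side','d5')
a=cv2.resize(cv2.imread('pics/d5.png')[140:260,220:380],(640,480)); w=cv2.imread('pics/w5.png')[:, :]
cv2.imwrite('pics/c5.png',np.hstack([cv2.resize(w,(440,275)),cv2.resize(a,(360,275))]))
```

```text
10.35 [ 474.71926542 -255.01643333  133.53190791] [ 0.35076084 -0.12002665  0.76446704]
```

View pics/c5.png

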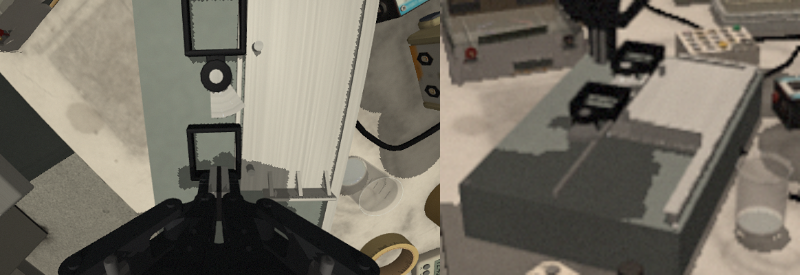

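The wrist half shows the right slot frame around (188-241,125-175), the left hub at (216,76) and the fingers just in front. The side half shows the hatch at the box's far end, shut.

Run:
```python
from h import *
b=np.load('box.npz');R,t=b['R'],b['t'];k=1/.6875
f=lambda n,p,z:print(np.round((onz(n,np.array(p)*k,z)[:,:2]-t)@R,1))
f('w5',[[216,76]],81);f('w5',[[188,127],[241,125]],80)
print((bot.read_state()['eef_pos'][:2]-t)@R)
```

```text
[[-37.8  83.1]]
[[-64.1  37.5]
 [-15.   39.2]]
[-36.12887958   8.82934959]
```

Call:
{"api": "apply_moves", "payload": {"steps": [{"slide":[-0.1,0.1,-1.5],"yaw":0,"gripper":0},{"slide":[-0.1,0.1,-3],"yaw":0,"gripper":0},{"slide":[-0.1,0.1,-4.2],"yaw":0,"gripper":0},{"slide":[-0.1,0.1,-5.2],"yaw":0,"gripper":0},{"slide":[-0.1,0.1,-5.2],"yaw":0,"gripper":0},{"slide":[-0.5,0.35,-5.2],"yaw":0,"gripper":0},{"slide":[-0.9,0.55,-5.2],"yaw":0,"gripper":0},{"slide":[-1.3,0.7,-5.2],"yaw":0,"gripper":0}]}}

```text
time: 11.45
eef_pos: [461.9, -248.1, 82.1]
tcp_rot: [3.137, 0.0, 0.949]
wrist_force: [2.7, -4.2, -2.7]
finger_gap: 0.1
grasp_force: 2.1
```

Call:
{"api": "apply_moves", "payload": {"steps": [{"slide":[-0.45,0.1,0],"yaw":0,"gripper":0},{"slide":[-0.9,0.2,0],"yaw":0,"gripper":0},{"slide":[-1.35,0.25,0],"yaw":0,"gripper":0},{"slide":[-1.8,0.2,0],"yaw":0,"gripper":0},{"slide":[-2.25,0.15,0],"yaw":0,"gripper":0},{"slide":[-2.7,0.05,0],"yaw":0,"gripper":0},{"slide":[-3.1,-0.1,0],"yaw":0,"gripper":0},{"slide":[-3.5,-0.3,0],"yaw":0,"gripper":0}]}}

```text
time: 12.45
eef_pos: [428.5, -251.5, 82.9]
tcp_rot: [3.135, -0.002, 0.949]
wrist_force: [4.6, -2.7, 0.8]
finger_gap: -0.5
grasp_force: 2.3
```

Call:
{"api": "apply_moves", "payload": {"steps": [{"slide":[-0.4,-0.2,0],"yaw":0,"gripper":0},{"slide":[-0.75,-0.5,0],"yaw":0,"gripper":0},{"slide":[-1.1,-0.8,0],"yaw":0,"gripper":0},{"slide":[-1.4,-1.1,0],"yaw":0,"gripper":0},{"slide":[-1.55,-1.3,0],"yaw":0,"gripper":0},{"slide":[-1.7,-1.5,0],"yaw":0,"gripper":0},{"slide":[-1.7,-1.5,0],"yaw":0,"gripper":0},{"slide":[-1.7,-1.5,0],"yaw":0,"gripper":0}]}}

```text
time: 13.45
eef_pos: [410.7, -265.2, 82.3]
tcp_rot: [3.137, -0.003, 0.949]
wrist_force: [5.8, 0.2, 0.5]
finger_gap: 0.2
grasp_force: 2.1
```

Call:
{"api": "apply_moves", "payload": {"steps": [{"slide":[-0.1,-0.15,0],"yaw":0,"gripper":0},{"slide":[-0.2,-0.3,0],"yaw":0,"gripper":0},{"slide":[-0.3,-0.45,0],"yaw":0,"gripper":0},{"slide":[-0.4,-0.55,0],"yaw":0,"gripper":0},{"slide":[-0.5,-0.7,0],"yaw":0,"gripper":0},{"slide":[-0.55,-0.8,0],"yaw":0,"gripper":0},{"slide":[-0.55,-0.8,0],"yaw":0,"gripper":0},{"slide":[-0.55,-0.8,0],"yaw":0,"gripper":0}]}}

```text
time: 14.45
eef_pos: [404.2, -272.7, 81.8]
tcp_rot: [3.14, -0.002, 0.949]
wrist_force: [4.8, 1.9, 1.1]
finger_gap: -0.0
grasp_force: 2.0
```

Call:
{"api": "apply_moves", "payload": {"steps": [{"slide":[-0.1,-0.15,0],"yaw":0,"gripper":0},{"slide":[-0.15,-0.2,0],"yaw":0,"gripper":0},{"slide":[-0.2,-0.3,0],"yaw":0,"gripper":0},{"slide":[-0.25,-0.35,0],"yaw":0,"gripper":0},{"slide":[-0.3,-0.4,0],"yaw":0,"gripper":0},{"slide":[-0.3,-0.4,0],"yaw":0,"gripper":0},{"slide":[-0.3,-0.4,0],"yaw":0,"gripper":0},{"slide":[-0.3,-0.4,0],"yaw":0,"gripper":0}]}}

```text
time: 15.45
eef_pos: [403.9, -273.2, 81.9]
tcp_rot: [3.14, -0.013, 0.952]
wrist_force: [12.0, 11.1, 0.8]
finger_gap: 0.2
grasp_force: 8.2
```

Hard stop felt (16 N, no motion). I back off, lift and go above the left slot.

Call:
{"api": "apply_moves", "payload": {"steps": [{"slide":[0.7,1.0,0],"yaw":0,"gripper":0},{"slide":[0.7,1.0,2.5],"yaw":0,"gripper":0},{"slide":[0.7,1.0,5],"yaw":0,"gripper":0},{"slide":[5,4.5,5],"yaw":0,"gripper":0},{"slide":[9.5,8,5],"yaw":0,"gripper":0},{"slide":[14.3,12.1,5],"yaw":0,"gripper":0},{"slide":[14.3,12.1,5],"yaw":0,"gripper":0},{"slide":[14.3,12.1,5],"yaw":0,"gripper":0}]}}

```text
time: 16.45
eef_pos: [541.4, -155.7, 130.6]
tcp_rot: [-3.139, 0.002, 0.949]
wrist_force: [-0.1, 0.5, -0.0]
finger_gap: 0.3
grasp_force: 0.0
```

Run:
```python
from h import *
s=bot.read_state();print(s['time'],s['eef_pos'],s['wrist_force'])
grab('wrist','w6');grab('scene','s6')
a=cv2.imread('pics/s6.png')[110:280,210:370]
cv2.imwrite('pics/c6.png',np.hstack([cv2.resize(cv2.imread('pics/w6.png'),(440,275)),cv2.resize(a,(340,360))[:275]]) if 0 else np.hstack([cv2.imread('pics/w6.png')[:360,180:500],cv2.resize(a,(340,360),interpolation=cv2.INTER_CUBIC)]))
```

```text
16.45 [ 541.38637476 -155.67271264  130.59252156] [-0.13720006  0.50939174 -0.0034628 ]
```

View pics/c6.png

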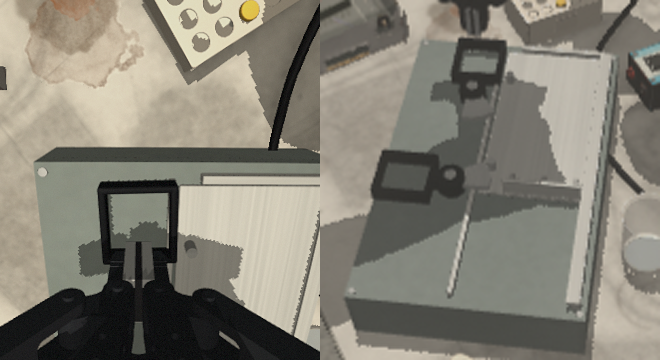

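The right fastener is turned with its arm to the front (405,178) and its tongue over the hatch edge. The left slot frame's far edge runs (98,187)-(180,183) in the wrist half, with the fingers just before it.

Run:
```python
from h import *
b=np.load('box.npz');R,t=b['R'],b['t']
f=lambda n,p,z:print(np.round((onz(n,p,z)[:,:2]-t)@R,1))
f('w6',[[278,186],[360,182]],80)
print((bot.read_state()['eef_pos'][:2]-t)@R)
```

```text
[[-64.5 157. ]
 [-13.2 159.5]]
[-39.1546509  127.90405977]
```

Call:
{"api": "apply_moves", "payload": {"steps": [{"slide":[0,0,-1.5],"yaw":0,"gripper":0},{"slide":[0,0,-3],"yaw":0,"gripper":0},{"slide":[0,0,-4.2],"yaw":0,"gripper":0},{"slide":[0,0,-5],"yaw":0,"gripper":0},{"slide":[0,0,-5],"yaw":0,"gripper":0},{"slide":[-0.4,0.25,-5],"yaw":0,"gripper":0},{"slide":[-0.8,0.45,-5],"yaw":0,"gripper":0},{"slide":[-1.2,0.6,-5],"yaw":0,"gripper":0}]}}

```text
time: 17.55
eef_pos: [532.3, -150.8, 82.1]
tcp_rot: [3.138, 0.0, 0.949]
wrist_force: [3.5, -3.1, -2.9]
finger_gap: 0.0
grasp_force: 2.2
```

Call:
{"api": "apply_moves", "payload": {"steps": [{"slide":[-0.45,0.1,0],"yaw":0,"gripper":0},{"slide":[-0.9,0.2,0],"yaw":0,"gripper":0},{"slide":[-1.35,0.25,0],"yaw":0,"gripper":0},{"slide":[-1.8,0.2,0],"yaw":0,"gripper":0},{"slide":[-2.25,0.15,0],"yaw":0,"gripper":0},{"slide":[-2.7,0.05,0],"yaw":0,"gripper":0},{"slide":[-3.1,-0.1,0],"yaw":0,"gripper":0},{"slide":[-3.5,-0.3,0],"yaw":0,"gripper":0}]}}

```text
time: 18.55
eef_pos: [498.9, -154.0, 82.7]
tcp_rot: [3.135, -0.002, 0.949]
wrist_force: [4.3, -1.9, 0.4]
finger_gap: 0.2
grasp_force: 2.2
```

Call:
{"api": "apply_moves", "payload": {"steps": [{"slide":[-0.4,-0.2,0],"yaw":0,"gripper":0},{"slide":[-0.75,-0.5,0],"yaw":0,"gripper":0},{"slide":[-1.1,-0.8,0],"yaw":0,"gripper":0},{"slide":[-1.4,-1.1,0],"yaw":0,"gripper":0},{"slide":[-1.55,-1.3,0],"yaw":0,"gripper":0},{"slide":[-1.7,-1.5,0],"yaw":0,"gripper":0},{"slide":[-1.7,-1.5,0],"yaw":0,"gripper":0},{"slide":[-1.7,-1.5,0],"yaw":0,"gripper":0}]}}

```text
time: 19.55
eef_pos: [482.0, -168.1, 82.6]
tcp_rot: [3.136, -0.004, 0.949]
wrist_force: [5.3, 1.2, 0.0]
finger_gap: -0.1
grasp_force: 1.9
```

Call:
{"api": "apply_moves", "payload": {"steps": [{"slide":[-0.1,-0.15,0],"yaw":0,"gripper":0},{"slide":[-0.2,-0.3,0],"yaw":0,"gripper":0},{"slide":[-0.3,-0.45,0],"yaw":0,"gripper":0},{"slide":[-0.4,-0.55,0],"yaw":0,"gripper":0},{"slide":[-0.5,-0.7,0],"yaw":0,"gripper":0},{"slide":[-0.55,-0.8,0],"yaw":0,"gripper":0},{"slide":[-0.55,-0.8,0],"yaw":0,"gripper":0},{"slide":[-0.55,-0.8,0],"yaw":0,"gripper":0}]}}

```text
time: 20.55
eef_pos: [475.9, -175.6, 82.3]
tcp_rot: [3.138, -0.004, 0.949]
wrist_force: [5.1, 0.9, 0.1]
finger_gap: -0.2
grasp_force: 2.0
```

Call:
{"api": "apply_moves", "payload": {"steps": [{"slide":[-0.1,-0.15,0],"yaw":0,"gripper":0},{"slide":[-0.15,-0.2,0],"yaw":0,"gripper":0},{"slide":[-0.2,-0.3,0],"yaw":0,"gripper":0},{"slide":[-0.25,-0.35,0],"yaw":0,"gripper":0},{"slide":[-0.3,-0.4,0],"yaw":0,"gripper":0},{"slide":[-0.3,-0.4,0],"yaw":0,"gripper":0},{"slide":[-0.3,-0.4,0],"yaw":0,"gripper":0},{"slide":[-0.3,-0.4,0],"yaw":0,"gripper":0}]}}

```text
time: 21.55
eef_pos: [475.4, -176.7, 82.5]
tcp_rot: [3.138, -0.013, 0.952]
wrist_force: [10.5, 10.4, -1.7]
finger_gap: -0.3
grasp_force: 7.2
```

Stop felt again. I back off, lift, and move clear for a final look.

Call:
{"api": "apply_moves", "payload": {"steps": [{"slide":[0.7,1.0,0],"yaw":0,"gripper":0},{"slide":[0.7,1.0,3],"yaw":0,"gripper":0},{"slide":[0.7,1.0,8],"yaw":0,"gripper":0},{"slide":[-2,4,13],"yaw":0,"gripper":0},{"slide":[-5,7,18],"yaw":0,"gripper":0},{"slide":[-9,10,20],"yaw":0,"gripper":0},{"slide":[-12,12,20],"yaw":0,"gripper":0},{"slide":[-12,12,20],"yaw":0,"gripper":0}]}}

```text
time: 22.55
eef_pos: [347.3, -58.8, 281.5]
tcp_rot: [-3.14, 0.001, 0.95]
wrist_force: [0.5, -0.9, 0.2]
finger_gap: 0.1
grasp_force: 0.0
```

Run:
```python
from h import *
s=bot.read_state();print(s['time'],s['eef_pos'],s['wrist_force'])
grab('scene','s7')
a=cv2.imread('pics/s7.png')[100:320,200:390]
cv2.imwrite('pics/c7.png',cv2.resize(a,None,fx=2.7,fy=2.7,interpolation=cv2.INTER_CUBIC))
```

```text
22.55 [347.28531406 -58.81663521 281.45712228] [ 0.54452498 -0.8705547   0.16368749]
```

View pics/c7.png

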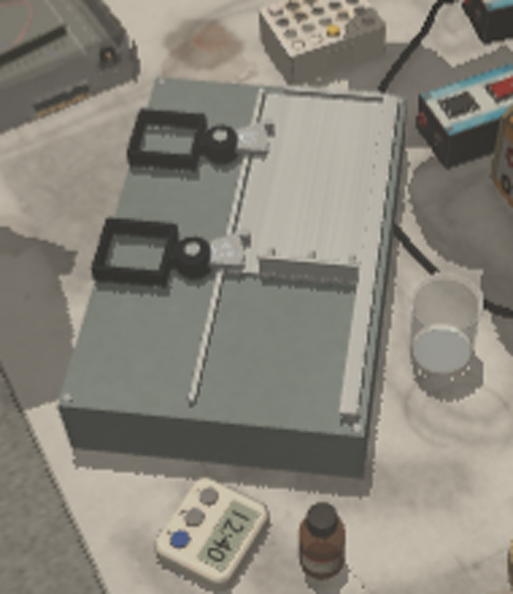

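The hatch is shut, and both arms point to the front (167,138 and 135,250) with their tongues over its edge. The vial, timer and beaker are where they were.

```bash
python3 -c "
from plant import bot
print(bot.finish_job())"
```

```text
the job is handed in; nothing more can be done
None
```

The hatch is pushed fully shut and both fasteners are turned to their stops, locking it; the vial, timer and beaker were not moved, and the job was handed in at about 22.6 s.

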